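# Pack inspected housings and set the tally

### The arm

A 6-joint arm with a two-finger parallel gripper is mounted at the origin on the work surface. World frame = base frame: x ahead of the robot, y to its left, z up, the work surface at z = 0. Lengths are in mm, angles in rad, forces in N, time in s.
With the tool pointing down it reaches from about 350 to 875 mm from the base axis. Payload 4.2 kg.
Tool frame: the origin (TCP) lies between the finger pads, 19 mm behind the fingertips; this is the grasp point; z points along the fingers, y is the line along which they close (so a half turn about z gives the same grasp; the last joint's range is limited). The gripper opens to 85 mm and grips with 20 to 120 N. Pads are 22 mm wide; open, the fingers measure 114 mm over their backs; the gripper's body (76 mm by 85 mm) begins 54 mm behind the grasp point. The pads swing forward as they close: fully open they stand 13 mm farther back than shut.
Start: joints at [-0.92, 0.385, 0.008, 0, -1.194, -0.259], TCP at [238.671, -577.612, 250.012] pointing down, gripper open.
Joint ranges: [-3.14, 3.14], [-1.21, 2.06], [-1.07, 1.41], [-3.16, 2.05], [-2.99, -0.16], [-3.1, 3.1]. Speed limits (rad/s): [2.79, 2.79, 3.14, 3.14, 3.14, 3.14].

### API

Orientations are given as a unit quaternion [x, y, z, w].
In Python, from bench import read_state, get_image, get_calibration, job_done gives the robot as it stands.
- The arm moves only by the shell command python3 -m creep 'ROWS'. ROWS is a JSON object of lists of equal length, an entry for each row: "translation": the shift along the world's x, y, z in cm, a list of three; "delta_rot": the turn, a rotation vector about the world's x, y, z in degrees, a list of three; "hand": the finger opening in cm, from 0 to 8.54. A call has 1 to 8 rows; each row is the pose to reach, as a shift and turn from the pose commanded when the call began; what a row does not reach only later rows make up. A row lasts 1/8 s, in which the tool goes at most 62.5 mm and 10.7 degrees, less where a joint would pass 70% of its speed; a pose out of reach is approached as far as the arm can. A call with a gripper value outside its range is refused whole. The fingers move at their own pace and stop on an object; the grip force is fixed at half the most. Time passes only in rows, so rows that repeat a pose let the fingers close. It gives the time, the measured TCP pose, the force, the opening and the grip force at its end, in the units of the state.
- read_state(): the state, without advancing time (a new reading comes with each control period).
- get_image(name): name is "side" or "top" or "wrist"; returns (picture, depth): 480x640x3 uint8, red, green, blue; 480x640 float32, mm along the optical axis (not along the pixel's ray), 0 where there is no reading.
- get_calibration(name): a dict with "intrinsics" (3x3 intrinsics, pixels), "xyz" and "attitude" of the camera in the world. Camera axes: x right, y down, z forward; pixel columns grow to the right and rows downward; lengths in mm; the calibration is good to about 2 mm. The wrist camera is an equidistant fisheye: a pixel r from the principal point sees the ray r / f radians off the axis. A picture is of the moment at which its call begins: read the wrist's pose just before it. get_calibration takes no time and is no camera call; for the wrist camera it gives the pose at the moment of the call.
- job_done(): hands the job in; it is judged then, once.
The state is a dict: "clock": time; "joints": joint angles; "joint_vel": joint speeds; "joint_efforts": joint torques, N m; "position": TCP position; "ee_rot": TCP orientation; "contact_force": force on the tool from outside, world axes, zero at the start; "wrist_torque": the same for the moment, N m; "gripper_width": finger opening in mm; "grasp_force": force on a finger pad.
Only numpy, scipy, OpenCV 4.12 (cv2) and the standard library are available. Lean on these libraries where they do the work, as an engineer would, in place of code of your own. Each camera call takes 0.05 s, during which the arm holds its last target. There are 200 camera calls.

### The job

Pack the two good black housings that stand on the bench upright into the blue crate, one to each empty cell, setting each one down rather than dropping it; the two already in the crate stay in. Once both are in, turn the pointer of the tally dial to the mark with four dots, since the crate then holds four. The short-necked housing is a reject: leave it, the tape roll and the caliper where they are, and do not tip any good housing over.

Things in the scene. Friction and masses are not known exactly. Their poses are not given: they have to be found in the camera images.
- housing_a: a good housing: black plastic, standing upright and loose; round foot 58 mm in diameter up to 34 mm high, tapering to a round neck 26 mm in diameter from 43 mm up to the top at 100 mm, a small metal disc on its top; about 0.14 kg. Origin: centre of the underside; z up along the neck
- housing_b: like housing_a
- packed_a: like housing_a, but already standing in crate cell 0 at the start
- packed_b: like housing_a, but already standing in crate cell 4 at the start
- reject: the loose reject housing on the bench: same foot as housing_a but its neck ends at 62 mm height; origin at the centre of the underside
- crate: fixed blue plastic crate, 156 mm along its x, 232 mm along its y, with 2 x 3 square cells (two along x, three along y), each 72 mm wide inside at 76 mm pitch; outer walls 55 mm high (with a rim 8 mm proud outside), dividers 4 mm thick and 45 mm high, floor 5 mm thick. Origin: centre of the underside; it may stand at any yaw
- cell0 (a point): centre of the floor of crate cell 0, on the floor's top face, 5 mm above the bench (offset x -38, y -76 mm in the crate's frame)
- cell1 (a point): centre of the floor of crate cell 1, on the floor's top face, 5 mm above the bench (offset x -38, y 0 mm in the crate's frame)
- cell2 (a point): centre of the floor of crate cell 2, on the floor's top face, 5 mm above the bench (offset x -38, y 76 mm in the crate's frame)
- cell3 (a point): centre of the floor of crate cell 3, on the floor's top face, 5 mm above the bench (offset x 38, y -76 mm in the crate's frame)
- cell4 (a point): centre of the floor of crate cell 4, on the floor's top face, 5 mm above the bench (offset x 38, y 0 mm in the crate's frame)
- cell5 (a point): centre of the floor of crate cell 5, on the floor's top face, 5 mm above the bench (offset x 38, y 76 mm in the crate's frame)
- dial_plate: fixed white plate of the tally dial, 140 x 180 x 14 mm (x from -45 to +95 mm, y from -90 to +90 mm of its origin). Origin: on the dial's axis, at the plate's underside. Seven ticks 50 mm from the axis, dots like dice outside them, clockwise from above: open circle (0), 1 to 6 dots; mark n lies at 1.5 - 0.5 n rad counter-clockwise from the plate's x axis
- dial_centre (a point): point on the knob's axis 48 mm above the bench, a TCP height at which to grip its bar; axes as the plate's. The knob: grey disc 60 mm in diameter, top 25 mm above the bench, with an upright grip bar across its centre, 46 mm long, 14 mm wide, top 59 mm above the bench; the bar lies along the pointer
- tally (a joint): angle of the tally knob, rad, growing clockwise seen from above; the pointer is at mark n when it reads 0.5 n (four dots: 2.0); range -0.1 to 3.1; it stays where it is left
- pointer_tip (a point): outer end of the knob's black pointer, 40 mm from the dial's axis, 26 mm above the bench
- tape_roll: bystander: roll of brown tape lying flat, 90 mm outside, 60 mm inside diameter, 24 mm high; origin: centre of the underside
- caliper: bystander: steel caliper lying flat, 190 mm long along its y, 16 mm wide, jaws reaching 55 mm towards its -x, black display 15 mm high; origin: centre of the beam's underside
There are look-alikes about, which are no part of the job. What is shaped like the packed_b but purple is not meant.

How it is judged (in metres and radians):
On the way, in this order (a step that is already met when the one before it is completed fails the run):
1. both good housings stand upright, released, each in a cell of its own, with the two packed ones still in the crate ((horizontal distance between housing_a and cell0 below 0.014 m or horizontal distance between housing_a and cell1 below 0.014 m or horizontal distance between housing_a and cell2 below 0.014 m or horizontal distance between housing_a and cell3 below 0.014 m or horizontal distance between housing_a and cell4 below 0.014 m or horizontal distance between housing_a and cell5 below 0.014 m) and z of each of housing_a, housing_b, packed_a, packed_b in the frame of crate below 0.012 m and angle between each of housing_a, housing_b, packed_a, packed_b's own z axis and vertical below 0.1 rad and linear speed of each of housing_a, housing_b, packed_a, packed_b below 0.03 m/s and contact force between the fingers and housing_a below 0.1 N and (horizontal distance between housing_b and cell0 below 0.014 m or horizontal distance between housing_b and cell1 below 0.014 m or horizontal distance between housing_b and cell2 below 0.014 m or horizontal distance between housing_b and cell3 below 0.014 m or horizontal distance between housing_b and cell4 below 0.014 m or horizontal distance between housing_b and cell5 below 0.014 m) and contact force between the fingers and housing_b below 0.1 N and (horizontal distance between packed_a and cell0 below 0.014 m or horizontal distance between packed_a and cell1 below 0.014 m or horizontal distance between packed_a and cell2 below 0.014 m or horizontal distance between packed_a and cell3 below 0.014 m or horizontal distance between packed_a and cell4 below 0.014 m or horizontal distance between packed_a and cell5 below 0.014 m) and contact force between the fingers and packed_a below 0.1 N and (horizontal distance between packed_b and cell0 below 0.014 m or horizontal distance between packed_b and cell1 below 0.014 m or horizontal distance between packed_b and cell2 below 0.014 m or horizontal distance between packed_b and cell3 below 0.014 m or horizontal distance between packed_b and cell4 below 0.014 m or horizontal distance between packed_b and cell5 below 0.014 m) and contact force between the fingers and packed_b below 0.1 N), for 0.2 s.
2. the tally pointer is at the mark with four dots (value of joint tally between 1.85 and 2.15 rad), for 0.2 s.
At the end, for the whole second after the job is handed in: All four good housings stand upright (within 0.1 rad) at rest and released on the floor of a crate cell, one per cell (within 14 mm of the cell's centre); the tally dial reads 2.0 within 0.15 rad (four dots) and is still; the reject, tape roll and caliper are each within 30 mm of where they started (all of step 1 and all of step 2 and velocity of joint tally between -0.05 and 0.05 rad/s and distance of each of reject, tape_roll, caliper from where it was at the start of the episode below 0.03 m); the robot touches nothing.
It fails at once if a good housing is tipped over (beyond 0.6 rad) (angle between any of housing_a, housing_b, packed_a, packed_b's own z axis and vertical above 0.6 rad).
It fails at once if a good housing is dropped: out of the fingers while its underside is more than 35 mm above the bench ((height (world z) of housing_a above 0.035 m and contact force between the fingers and housing_a below 0.01 N) or (height (world z) of housing_b above 0.035 m and contact force between the fingers and housing_b below 0.01 N) or (height (world z) of packed_a above 0.035 m and contact force between the fingers and packed_a below 0.01 N) or (height (world z) of packed_b above 0.035 m and contact force between the fingers and packed_b below 0.01 N)).
It also fails if it takes over 69 s, if anything falls off the work surface, if the arm or the gripper's body presses on something with over 40 N, if the wrist force passes 120 N, or if a joint passes its speed limit or range.

## Working session

There is one attempt and no reset: what is moved stays moved. The work goes in short steps, Python scripts to look and compute and a shell command to move; the robot and the scene stay as the last step left them, time stands still between calls to the robot, and variables do not carry over. Pictures are saved under pics/ and viewed, at most 10 in all, crops included, and the job is handed in when it is done.

```bash
mkdir -p pics
cat > h.py <<'E'
import numpy as np, cv2
from scipy.spatial.transform import Rotation as R
from bench import *
def save(name,f):
    im,d=get_image(name); cv2.imwrite(f'pics/{f}.png',im[:,:,::-1]); np.save(f'pics/{f}.npy',d); return im,d
def rot(c):
    a=np.array(c['attitude'],float); return a if a.shape==(3,3) else R.from_quat(a).as_matrix()
def onplane(c,uv,z):
    K=np.array(c['intrinsics']); r=rot(c)@np.linalg.inv(K)@[uv[0],uv[1],1]; p=np.array(c['xyz']); return p+r*(z-p[2])/r[2]
def cloud(c,d):
    K=np.array(c['intrinsics']); v,u=np.mgrid[:480,:640]; 
    P=np.stack([(u-K[0,2])/K[0,0]*d,(v-K[1,2])/K[1,1]*d,d],-1); return P@rot(c).T+np.array(c['xyz'])
E
python3 - <<'E'
from h import *
print(read_state())
for n in('top','side'):
    save(n,n+'0'); print(n,get_calibration(n))
E
```

```text
{'clock': 0.0, 'joints': array([-9.20405828e-01,  3.85551089e-01,  6.61364187e-03, -4.92616167e-04,
       -1.19398874e+00, -2.58583742e-01]), 'joint_vel': array([ 0.00105956,  0.00046287, -0.00018125, -0.00046452, -0.000386  ,
        0.00021369]), 'joint_efforts': array([-1.24023518e-03, -3.92288411e+01,  1.88397878e+01,  4.18621480e+00,
       -4.73655018e-03, -1.70327394e-05]), 'position': array([ 238.4611189 , -577.13038242,  248.92101412]), 'ee_rot': array([-1.94563461e-01,  9.80889328e-01,  1.05732609e-03, -2.61814056e-04]), 'contact_force': array([ 0.14510221, -0.24139844, -0.46984507]), 'wrist_torque': array([-0.00232672, -0.01398947, -0.00870439]), 'grasp_force': 0.0, 'gripper_width': 85.4539439514574}
top {'intrinsics': array([[436.30179884,   0.        , 321.75339225],
       [  0.        , 436.30179884, 241.93625205],
       [  0.        ,   0.        ,   1.        ]]), 'xyz': array([437.01254319,  40.44009653, 868.88554506]), 'attitude': array([-0.69450525,  0.71534895, -0.0430787 ,  0.06389494])}
side {'intrinsics': array([[486.86581169,   0.        , 314.03084717],
       [  0.        , 486.86581169, 247.30945549],
       [  0.        ,   0.        ,   1.        ]]), 'xyz': array([529.48165648, 742.61788942, 829.71971782]), 'attitude': array([-0.04656432,  0.93325493, -0.35609712,  0.00786431])}
```

View pics/top0.png

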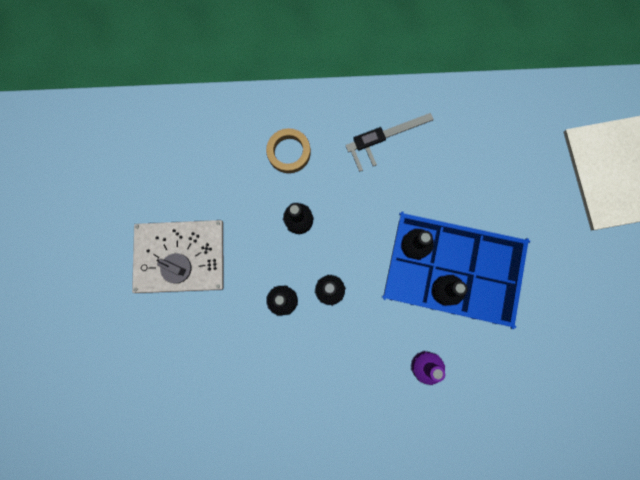

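View pics/side0.png

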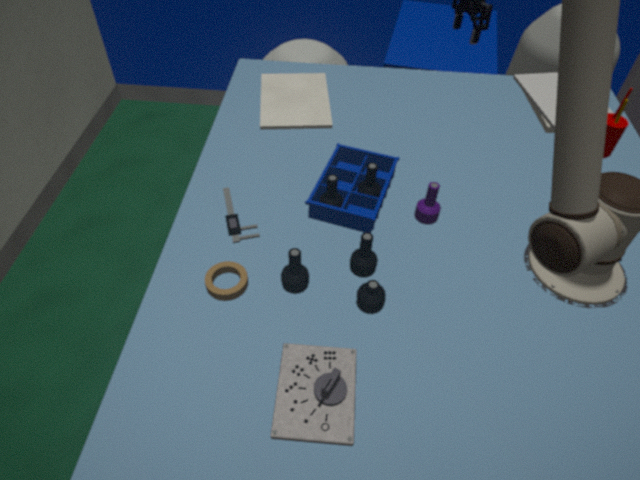

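The top view shows good housings at about (298,215), near the tape, and (330,290). The reject is at (282,300). The crate has packed housings at (420,242) and (452,289), and the dial is at (176,267) with its pointer near mark 1. The side view agrees; the reject is the short one at (370,295). Next I'll measure using depth.

Run:
```python
from h import *
from scipy.optimize import least_squares
c=get_calibration('top'); im=cv2.imread('pics/top0.png'); d=np.load('pics/top0.npy'); P=cloud(c,d); Z=P[...,2]
ok=d>0
print('bench z',[round(float(np.median(Z[r:r+10,q:q+10])),1) for r,q in((400,200),(200,350),(400,500))])
for n,(u,v),h in(('A',(294,210),100),('B',(329,289),100),('rej',(280,300),62),('p1',(425,238),100),('p2',(460,289),100),('purple',(437,374),100)):
    w=np.s_[v-12:v+13,u-12:u+13]; m=ok[w]&(Z[w]>h-12)&(Z[w]<h+15)
    q=P[w][m]; print(n,m.sum(),np.median(q,0).round(1),'disc@h',onplane(c,(u,v),h).round(1), 'zmax',np.percentile(Z[w],98).round(1))
    # foot: points of height 20-40
    w=np.s_[v-35:v+36,u-35:u+36]; m=ok[w]&(Z[w]>26)&(Z[w]<40)&(im[w].max(-1)<60); 
    if m.sum()>20: 
        (x,y),r=cv2.minEnclosingCircle(P[w][m][:,:2].astype(np.float32)); print('   foot',round(x,1),round(y,1),round(r,1))
# crate
hsv=cv2.cvtColor(im,cv2.COLOR_BGR2HSV); 
for lo in (49,):
    m=ok&(Z>lo)&(Z<62)&(hsv[...,0]>105)&(hsv[...,0]<125)&(hsv[...,1]>150); m[:, :360]=0
    print(m.sum(), cv2.minAreaRect(P[m][:,:2].astype(np.float32)), np.median(Z[m]))
# crate corners by pixel
for uv in((402,214),(527,240),(514,326),(386,298)): print('corner',onplane(c,uv,55).round(1))
# plate
for uv in((136,222),(222,221),(222,290),(134,292)): print('plate',onplane(c,uv,14).round(1))
m=ok&(Z>40)&(Z<70); m[:,:140]=0;m[:,215:]=0;m[:225]=0;m[300:]=0
q=P[m]; print('bar',m.sum(),cv2.minAreaRect(q[:,:2].astype(np.float32)),q.mean(0))
cv2.imwrite('pics/crop.png',np.hstack([cv2.resize(im[210:300,125:235],None,fx=3.4,fy=3.4,interpolation=cv2.INTER_CUBIC),cv2.resize(im[200:340,380:540],(374,306),interpolation=cv2.INTER_CUBIC)]))
```

```text
bench z [1.7, 2.1, 2.2]
A 181 [614.8 109.7 102.4] disc@h [614.7 110.1 100. ] zmax 104.7
   foot 613.6 109.1 28.2
B 172 [472.8  51.  102.3] disc@h [470.8  51.1 100. ] zmax 104.4
   foot 460.8 72.2 51.2
rej 164 [456.4 143.8  64.4] disc@h [455.  142.3  62. ] zmax 66.9
   foot 454.9 143.0 28.5
p1 207 [ 556.1 -118.4  106.8] disc@h [ 555.9 -121.7  100. ] zmax 109.2
   foot 560.3 -144.6 62.0
p2 213 [ 466.1 -171.4  107.1] disc@h [ 464.3 -176.4  100. ] zmax 109.7
   foot 488.8 -179.1 65.6
purple 218 [ 324.7 -125.8  101.9] disc@h [ 322.6 -127.2  100. ] zmax 104.7
   foot 337.2 -109.1 19.2
2116 ((503.92889404296875, -183.84848022460938), (245.13442993164062, 168.68502807617188), 75.69336700439453) 56.827613854514595
corner [610.3 -90.8  55. ]
corner [ 553.  -319.3   55. ]
corner [ 396.7 -280.9   55. ]
corner [453.3 -52.8  55. ]
plate [620.7 438.9  14. ]
plate [616.9 263.5  14. ]
plate [478.7 262.4  14. ]
plate [479.7 437.5  14. ]
bar 220 ((524.59716796875, 352.537109375), (46.61534118652344, 14.223438262939453), 63.44160079956055) [523.85796253 349.78069031  58.8696364 ]
```

View pics/crop.png

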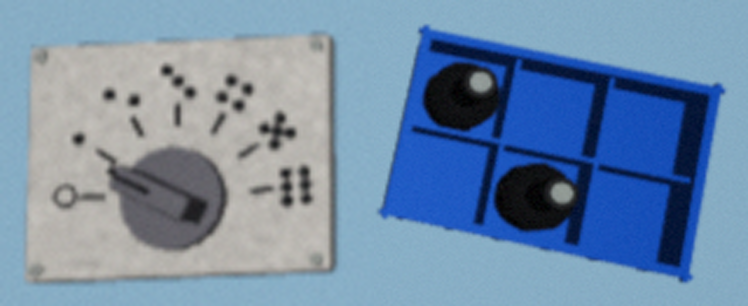

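The crop shows the crate with p1 in cell 0 and p2 in cell 4. The pointer is just short of mark 1, at about 0.4 rad, which gives:

| Item | Position (mm) |
|---|---|
| Housing A | (614.5, 110) |
| Housing B | (472, 51) |
| Cell 2 | (522, -268) |
| Cell 5 | (448, -250) |
| Dial axis | (524, 350.5) |

Bar yaw is about 63°. I'm moving above A now.

```bash
python3 -m creep '{"translation":[[2.5,4.5,-1],[5,9,-2],[7.5,13.5,-3],[10,18,-4],[12.5,22.5,-5],[15,27.5,-5],[17.5,32,-5],[20,36.5,-5]],"delta_rot":[[0,0,0],[0,0,0],[0,0,0],[0,0,0],[0,0,0],[0,0,0],[0,0,0],[0,0,0]],"hand":[8.5,8.5,8.5,8.5,8.5,8.5,8.5,8.5]}'
python3 -m creep '{"translation":[[2.5,4.5,0],[5,9,0],[7.5,14,0],[10,18.5,0],[12.5,23,0],[15,28,0],[17.6,32.26,0],[17.6,32.26,0]],"delta_rot":[[0,0,0],[0,0,0],[0,0,0],[0,0,0],[0,0,0],[0,0,0],[0,0,0],[0,0,0]],"hand":[8.5,8.5,8.5,8.5,8.5,8.5,8.5,8.5]}'
```

```text
clock: 1.1
position: [439.0, -210.9, 199.8]
ee_rot: [-0.195, 0.981, 0.0, -0.0]
contact_force: [1.0, -0.6, 0.4]
gripper_width: 84.9
grasp_force: 0.0
clock: 2.1
position: [615.6, 112.8, 198.6]
ee_rot: [-0.196, 0.981, -0.0, -0.0]
contact_force: [-0.4, -0.2, -0.0]
gripper_width: 85.0
grasp_force: 0.0
```

Run:
```python
from h import *
c=get_calibration('wrist'); print(read_state()['position'],c)
im,d=save('wrist','w1'); print(read_state()['position'])
cv2.imwrite('pics/w1b.png',im[:,:,::-1])
```

```text
[615.63390454 112.80379175 198.62227024] {'intrinsics': array([[371.64829954,   0.        , 318.47452408],
       [  0.        , 371.64829954, 244.28070726],
       [  0.        ,   0.        ,   1.        ]]), 'xyz': array([538.61894597,  80.48689782, 321.83130112]), 'attitude': array([0.5474578 , 0.82078784, 0.13594404, 0.09009161])}
[614.58719507 111.19637931 198.67731155]
```

View pics/w1.png

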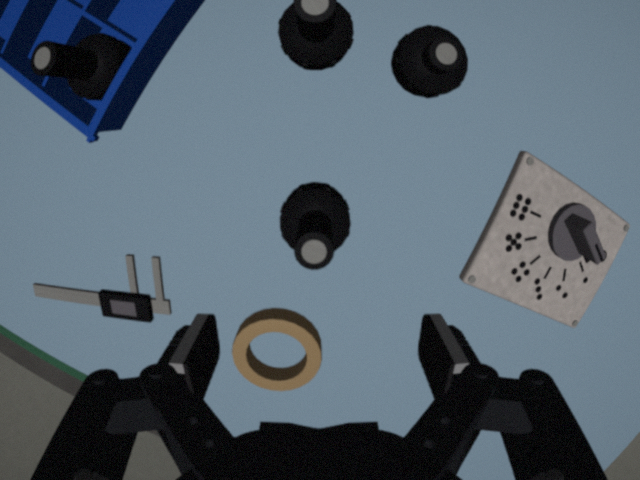

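In the wrist view A's disc is at (314,251), B's at (315,6) and the dial at right. Next I'll turn these pixels into positions.

```bash
cat >> h.py <<'E'
def fish(c,uv,z):
    K=np.array(c['intrinsics']); x,y=(uv[0]-K[0,2])/K[0,0],(uv[1]-K[1,2])/K[0,0]; t=np.hypot(x,y)
    r=rot(c)@[np.sin(t)*x/t,np.sin(t)*y/t,np.cos(t)]; p=np.array(c['xyz']); return (p+r*(z-p[2])/r[2]).round(1)
E
python3 - <<'E'
from h import *
c=dict(intrinsics=[[371.648,0,318.47],[0,371.648,244.28],[0,0,1]],xyz=[538.619,80.487,321.831],attitude=[0.5474578,0.82078784,0.13594404,0.09009161])
for n,uv,z in(('A',(314,251),100),('B',(315,6),100),('rej',(446,54),62),('p1',(42,58),105),('pl',(530,160),14),('pl',(626,227),14),('pl',(573,321),14),('pl',(470,278),14)): print(n,fish(c,uv,z))
E
```

```text
A [613.4 108.8 100. ]
B [472.9  51.2 100. ]
rej [454.1 143.3  62. ]
p1 [ 554.2 -120.8  105. ]
pl [484.3 269.6  14. ]
pl [482.7 433.7  14. ]
pl [608.4 430.4  14. ]
pl [610.8 268.6  14. ]
```

A agrees with the top view to within 2 mm. I'll descend and grip.

```bash
python3 -m creep '{"translation":[[0,0,-3],[0,0,-6],[0,0,-9],[-0.05,-0.05,-11],[-0.05,-0.05,-12.3],[-0.05,-0.05,-12.3],[-0.05,-0.05,-12.3],[-0.05,-0.05,-12.3]],"delta_rot":[[0,0,0],[0,0,0],[0,0,0],[0,0,0],[0,0,0],[0,0,0],[0,0,0],[0,0,0]],"hand":[8.5,8.5,8.5,8.5,8.5,8.5,2,2]}'
python3 -m creep '{"translation":[[0,0,0],[0,0,0],[0,0,0],[0,0,0],[0,0,0],[0,0,0]],"delta_rot":[[0,0,0],[0,0,0],[0,0,0],[0,0,0],[0,0,0],[0,0,0]],"hand":[2,2,2,2,2,2]}'
```

```text
clock: 3.15
position: [614.7, 109.7, 78.1]
ee_rot: [-0.195, 0.981, 0.0, 0.001]
contact_force: [0.2, -0.4, -0.9]
gripper_width: 51.3
grasp_force: 0.0
clock: 3.9
position: [614.5, 109.6, 77.7]
ee_rot: [-0.195, 0.981, -0.0, 0.0]
contact_force: [-1.0, 0.6, 6.0]
gripper_width: 24.2
grasp_force: 58.7
```

```bash
python3 -m creep '{"translation":[[0,0,1],[0,0,3],[0,0,6],[0,0,9],[0,0,12],[0,0,13.5],[-0.5,-2,13.5],[-1.2,-5,13.5]],"delta_rot":[[0,0,0],[0,0,0],[0,0,0],[0,0,0],[0,0,0],[0,0,0],[0,0,0],[0,0,0]],"hand":[2,2,2,2,2,2,2,2]}'
python3 -m creep '{"translation":[[-1,-4,0],[-2,-8,0],[-3,-12.5,0],[-4.2,-17,0],[-5.4,-22,0],[-6.6,-27,0],[-7.5,-31,0],[-8,-32.8,0]],"delta_rot":[[0,0,0],[0,0,0],[0,0,0],[0,0,0],[0,0,0],[0,0,0],[0,0,0],[0,0,0]],"hand":[2,2,2,2,2,2,2,2]}'
python3 - <<'E'
from h import *
c=get_calibration('top'); im,d=save('top','t2'); cv2.imwrite('pics/t2c.png',cv2.resize(im[180:360,340:580,::-1],None,fx=3,fy=3,interpolation=cv2.INTER_CUBIC)); print(read_state()['position'])
E
```

```text
clock: 4.9
position: [600.8, 58.7, 210.3]
ee_rot: [-0.195, 0.981, 0.0, -0.002]
contact_force: [-0.1, -0.2, -1.3]
gripper_width: 24.2
grasp_force: 58.9
clock: 5.9
position: [519.9, -270.6, 210.2]
ee_rot: [-0.193, 0.981, 0.001, -0.002]
contact_force: [-0.2, 0.9, -2.4]
gripper_width: 24.1
grasp_force: 59.0
[ 519.7620265  -271.4783337   210.40216811]
```

View pics/t2c.png

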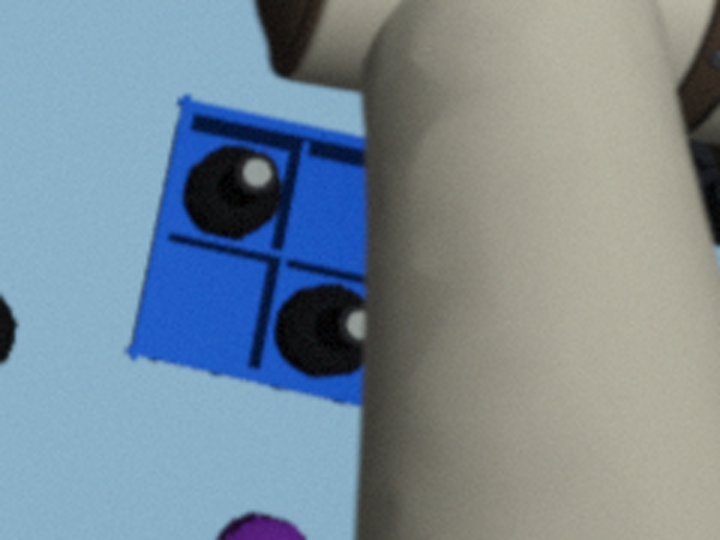

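The arm hides the target cell in the top view, and both packed housings are undisturbed. I'll lower A.

```bash
python3 -m creep '{"translation":[[0,0,0],[0,0,-2],[0,0,-5],[0,0,-8],[0,0,-10.5],[0,0,-12],[0,0,-12.7],[0,0,-12.9]],"delta_rot":[[0,0,0],[0,0,0],[0,0,0],[0,0,0],[0,0,0],[0,0,0],[0,0,0],[0,0,0]],"hand":[2,2,2,2,2,2,2,2]}'
python3 -m creep '{"translation":[[0,0,0],[0,0,-0.1]],"delta_rot":[[0,0,0],[0,0,0]],"hand":[2,2]}'
python3 - <<'E'
from h import *
c=get_calibration('wrist');print(repr(c)); im,d=save('wrist','w2'); print(read_state()['position'])
E
```

```text
clock: 6.95
position: [522.6, -268.3, 83.2]
ee_rot: [-0.195, 0.981, -0.0, 0.0]
contact_force: [-0.3, -0.5, -1.3]
gripper_width: 24.1
grasp_force: 59.1
clock: 7.2
position: [522.7, -268.7, 82.9]
ee_rot: [-0.195, 0.981, -0.0, 0.001]
contact_force: [-0.7, 0.4, -2.0]
gripper_width: 23.9
grasp_force: 59.1
{'intrinsics': array([[371.64829954,   0.        , 318.47452408],
       [  0.        , 371.64829954, 244.28070726],
       [  0.        ,   0.        ,   1.        ]]), 'xyz': array([ 445.24045721, -300.72876371,  205.88296961]), 'attitude': array([0.54863112, 0.81976583, 0.13644534, 0.09149067])}
[ 522.64833185 -268.71535892   82.73106198]
```

View pics/w2.png

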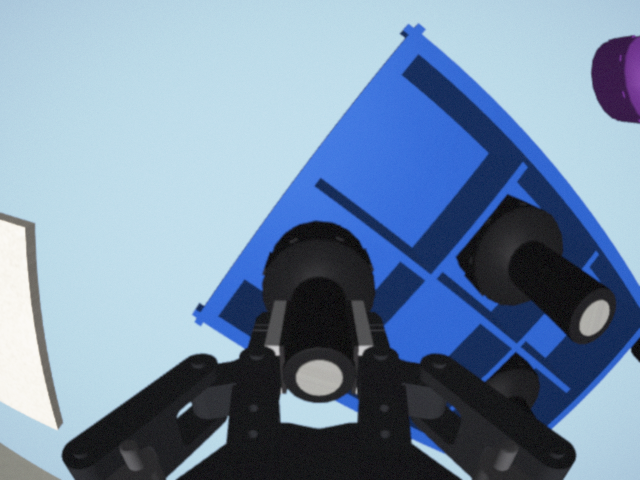

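The wrist view shows A hanging upright in cell 2, clear of the dividers. I'll lower it the last millimetres to contact.

```bash
python3 -m creep '{"translation":[[0,0,-0.1],[0,0,-0.15]],"delta_rot":[[0,0,0],[0,0,0]],"hand":[2,2]}'
```

```text
clock: 7.5
position: [522.8, -268.8, 82.6]
ee_rot: [-0.195, 0.981, -0.001, 0.001]
contact_force: [-1.8, 2.4, 9.8]
gripper_width: 23.8
grasp_force: 60.2
```

Contact: 10 N upward. I'll open and retreat upward.

```bash
python3 -m creep '{"translation":[[0,0,0.05],[0,0,0.05],[0,0,0.05],[0,0,0.05],[0,0,2],[0,0,5],[0,0,9],[0,0,12.6]],"delta_rot":[[0,0,0],[0,0,0],[0,0,0],[0,0,0],[0,0,0],[0,0,0],[0,0,0],[0,0,0]],"hand":[5.5,5.5,5.5,5.5,5.5,5.5,5.5,5.5]}'
python3 - <<'E'
from h import *
c=get_calibration('wrist');print(repr(c)); im,d=save('wrist','w3'); print(read_state()['position'])
E
```

```text
clock: 8.5
position: [522.1, -268.6, 207.8]
ee_rot: [-0.195, 0.981, -0.0, 0.0]
contact_force: [1.0, 0.2, -0.4]
gripper_width: 55.1
grasp_force: 0.0
{'intrinsics': array([[371.64829954,   0.        , 318.47452408],
       [  0.        , 371.64829954, 244.28070726],
       [  0.        ,   0.        ,   1.        ]]), 'xyz': array([ 444.90691347, -300.61845741,  330.88441676]), 'attitude': array([0.54873944, 0.81983071, 0.1361316 , 0.09072382])}
[ 524.65898211 -269.73516264  213.4841367 ]
```

View pics/w3.png

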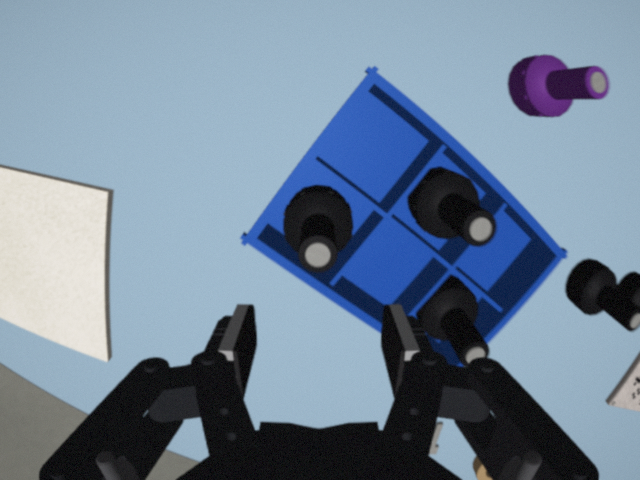

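A stands upright in cell 2, disc at (318,256). The crate rim corners are at (372,71), (246,239) and (564,253).

Run:
```python
from h import *
c=dict(intrinsics=[[371.648,0,318.47],[0,371.648,244.28],[0,0,1]],xyz=[444.9,-300.6,330.9],attitude=[0.54873944,0.81983071,0.1361316,0.09072382])
for n,uv,z in(('A',(318,256),105),('p2',(481,229),105),('p1',(475,356),105),('corner',(372,71),55),('corner',(246,239),55),('corner',(564,253),55)): print(n,fish(c,uv,z))
```

```text
A [ 523.6 -268.3  105. ]
p2 [ 464.  -173.5  105. ]
p1 [ 555.5 -120.   105. ]
corner [ 393.9 -279.3   55. ]
corner [ 549.6 -319.2   55. ]
corner [452.5 -49.7  55. ]
```

A is about 4 mm off centre, inside the 14 mm limit. Next is B, at (472.2, 51).

```bash
python3 -m creep '{"translation":[[-0.5,3,0],[-1.2,8,0],[-2,13,0],[-2.8,18,0],[-3.6,23,0],[-4.4,28,0],[-5,31.95,0],[-5,31.95,0]],"delta_rot":[[0,0,0],[0,0,0],[0,0,0],[0,0,0],[0,0,0],[0,0,0],[0,0,0],[0,0,0]],"hand":[8.5,8.5,8.5,8.5,8.5,8.5,8.5,8.5]}'
python3 -m creep '{"translation":[[0,0,0],[0,0,0],[0,0,-3],[0,0,-6],[0,0,-9],[0,0,-11.5],[0,0,-12.95],[0,0,-12.95]],"delta_rot":[[0,0,0],[0,0,0],[0,0,0],[0,0,0],[0,0,0],[0,0,0],[0,0,0],[0,0,0]],"hand":[8.5,8.5,8.5,8.5,8.5,8.5,8.5,8.5]}'
python3 -m creep '{"translation":[[0,0,0],[0,0,0],[0,0,0],[0,0,0],[0,0,0],[0,0,0],[0,0,0],[0,0,0]],"delta_rot":[[0,0,0],[0,0,0],[0,0,0],[0,0,0],[0,0,0],[0,0,0],[0,0,0],[0,0,0]],"hand":[2,2,2,2,2,2,2,2]}'
```

```text
clock: 9.55
position: [471.9, 53.1, 206.6]
ee_rot: [-0.197, 0.98, 0.0, 0.0]
contact_force: [-0.1, -0.4, -0.8]
gripper_width: 84.9
grasp_force: 0.0
clock: 10.55
position: [471.6, 49.8, 76.0]
ee_rot: [-0.194, 0.981, -0.0, -0.002]
contact_force: [-0.0, 1.1, -0.6]
gripper_width: 84.6
grasp_force: 0.0
clock: 11.55
position: [472.5, 51.1, 77.7]
ee_rot: [-0.195, 0.981, -0.0, 0.0]
contact_force: [-1.1, -1.0, 5.5]
gripper_width: 24.1
grasp_force: 58.6
```

```bash
python3 -m creep '{"translation":[[0,0,1],[0,0,3],[0,0,6],[0,0,9],[0,0,12],[0,0,13.5],[0,-2,13.5],[-0.5,-5,13.5]],"delta_rot":[[0,0,0],[0,0,0],[0,0,0],[0,0,0],[0,0,0],[0,0,0],[0,0,0],[0,0,0]],"hand":[2,2,2,2,2,2,2,2]}'
python3 -m creep '{"translation":[[-0.3,-4,0],[-0.6,-8,0],[-0.9,-12,0],[-1.2,-16,0],[-1.5,-20,0],[-1.8,-23,0],[-2,-25,0],[-2,-25,0]],"delta_rot":[[0,0,0],[0,0,0],[0,0,0],[0,0,0],[0,0,0],[0,0,0],[0,0,0],[0,0,0]],"hand":[2,2,2,2,2,2,2,2]}'
python3 -m creep '{"translation":[[0,0,0],[0,0,-2],[0,0,-5],[0,0,-8],[0,0,-10.5],[0,0,-12],[0,0,-12.7],[0,0,-12.9]],"delta_rot":[[0,0,0],[0,0,0],[0,0,0],[0,0,0],[0,0,0],[0,0,0],[0,0,0],[0,0,0]],"hand":[2,2,2,2,2,2,2,2]}'
python3 -m creep '{"translation":[[0,0,-0.1],[0,0,-0.15],[0,0,-0.2],[0,0,-0.2]],"delta_rot":[[0,0,0],[0,0,0],[0,0,0],[0,0,0]],"hand":[2,2,2,2]}'
```

```text
clock: 12.55
position: [467.0, 1.0, 212.2]
ee_rot: [-0.195, 0.981, 0.0, 0.0]
contact_force: [0.5, 0.5, -1.6]
gripper_width: 24.1
grasp_force: 59.0
clock: 13.55
position: [446.5, -249.7, 211.6]
ee_rot: [-0.193, 0.981, 0.0, -0.0]
contact_force: [-0.2, 0.3, -2.2]
gripper_width: 24.2
grasp_force: 59.1
clock: 14.55
position: [447.6, -248.9, 83.2]
ee_rot: [-0.195, 0.981, -0.0, 0.0]
contact_force: [0.4, -0.2, -2.3]
gripper_width: 23.9
grasp_force: 59.1
clock: 15.05
position: [447.9, -249.2, 82.6]
ee_rot: [-0.195, 0.981, -0.001, 0.001]
contact_force: [-1.3, 2.2, 6.4]
gripper_width: 23.8
grasp_force: 60.2
```

Seated. I'll release, rise and verify.

```bash
python3 -m creep '{"translation":[[0,0,0],[0,0,0],[0,0,0],[0,0,0],[0,0,2],[0,0,5],[0,0,9],[0,0,12.6]],"delta_rot":[[0,0,0],[0,0,0],[0,0,0],[0,0,0],[0,0,0],[0,0,0],[0,0,0],[0,0,0]],"hand":[5.5,5.5,5.5,5.5,5.5,5.5,5.5,5.5]}'
python3 -m creep '{"translation":[[0,4,0],[1,9,0],[2,14,0],[3,19,0],[4,24,0],[5,29,0],[5.5,34,0],[6,39,0]],"delta_rot":[[0,0,0],[0,0,0],[0,0,0],[0,0,0],[0,0,0],[0,0,0],[0,0,0],[0,0,0]],"hand":[6,6,6,6,6,6,6,6]}'
python3 - <<'E'
from h import *
c=get_calibration('top'); im,d=save('top','t3'); P=cloud(c,d)
cv2.imwrite('pics/t3c.png',cv2.resize(im[180:360,340:580,::-1],None,fx=3,fy=3,interpolation=cv2.INTER_CUBIC)); print(read_state()['position'])
w=P[190:350,370:540]; m=(w[...,2]>100)&(w[...,2]<115); n,l,s,ce=cv2.connectedComponentsWithStats(m.astype(np.uint8))
for i in range(1,n):
    if s[i,4]>30: print(s[i,4],np.median(w[l==i],0).round(1))
E
```

```text
clock: 16.05
position: [447.1, -249.0, 208.3]
ee_rot: [-0.195, 0.981, -0.0, 0.0]
contact_force: [-0.4, 0.1, 0.1]
gripper_width: 55.0
grasp_force: 0.0
clock: 17.05
position: [507.1, 142.7, 206.9]
ee_rot: [-0.195, 0.981, -0.0, -0.0]
contact_force: [0.4, -0.7, -0.6]
gripper_width: 60.0
grasp_force: 0.0
[508.62060688 147.28214653 206.99882125]
183 [ 556.4 -119.5  107.4]
195 [ 525.3 -266.5  107.2]
189 [ 466.1 -172.6  107.3]
204 [ 448.7 -247.4  107.1]
```

View pics/t3c.png

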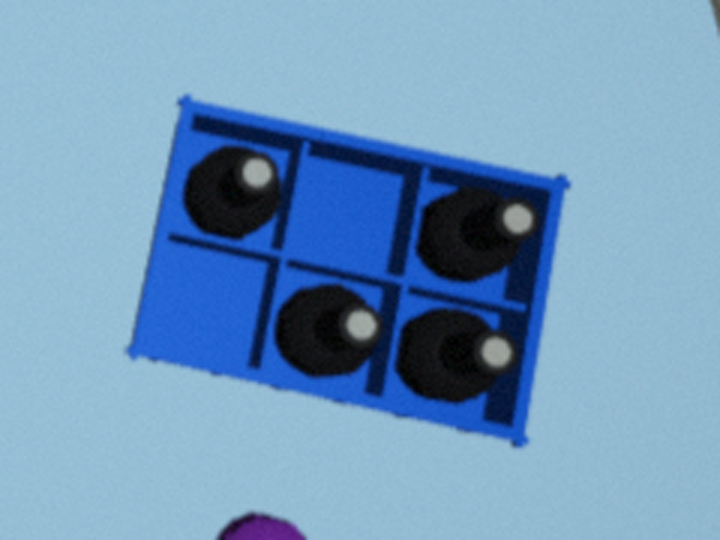

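All four stand upright in separate cells, A and B within about 5 mm of centre. Next I'll go above the dial, turning +41° so the fingers straddle the bar.

```bash
python3 -m creep '{"translation":[[0.3,4,0],[0.6,8,0],[0.9,12,0],[1.2,16,0],[1.5,19,0],[1.7,21,0],[1.7,21,0],[1.7,21,0]],"delta_rot":[[0,0,7],[0,0,14],[0,0,21],[0,0,28],[0,0,35],[0,0,41],[0,0,41],[0,0,41]],"hand":[6,6,6,6,6,6,6,6]}'
python3 -m creep '{"translation":[[0,0,0],[0,0,-3]],"delta_rot":[[0,0,0],[0,0,0]],"hand":[6,6]}'
python3 - <<'E'
from h import *
c=get_calibration('wrist');print(repr(c)); im,d=save('wrist','w4'); s=read_state();print(s['position'],s['ee_rot'],s['joints'])
E
```

```text
clock: 18.1
position: [523.9, 350.4, 206.7]
ee_rot: [-0.525, 0.851, -0.0, -0.0]
contact_force: [-0.4, 0.9, -0.0]
gripper_width: 59.7
grasp_force: 0.0
clock: 18.35
position: [525.6, 351.4, 179.8]
ee_rot: [-0.525, 0.851, 0.001, 0.003]
contact_force: [0.2, -0.3, -0.4]
gripper_width: 60.0
grasp_force: 0.0
{'intrinsics': array([[371.64829954,   0.        , 318.47452408],
       [  0.        , 371.64829954, 244.28070726],
       [  0.        ,   0.        ,   1.        ]]), 'xyz': array([487.41724187, 276.12636241, 302.32864171]), 'attitude': array([0.22699674, 0.95946872, 0.1623121 , 0.03933237])}
[522.67841944 349.26182263 173.2497771 ] [-5.24820044e-01  8.51209393e-01  2.04719003e-04 -2.53951437e-03] [ 0.84524496  0.45310923 -0.08438118 -0.00215657 -1.03805174 -1.30993018]
```

View pics/w4.png

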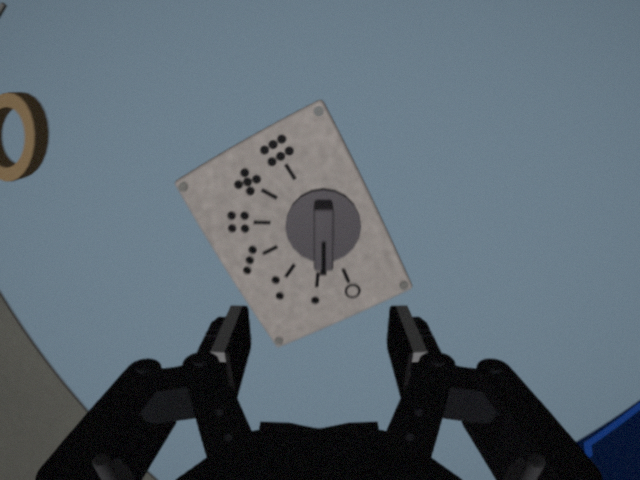

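The wrist view shows the bar vertical between the fingers, from (323,205) to (324,272). The pointer tip, at (324,273), sits just on the zero side of mark 1. Grip is aligned, so I'll descend and close.

```bash
python3 -m creep '{"translation":[[0,0,-2],[0,0,-5],[0,0,-8],[0,0,-10.5],[0,0,-12],[0,0,-12.7],[0,0,-12.7],[0,0,-12.7]],"delta_rot":[[0,0,0],[0,0,0],[0,0,0],[0,0,0],[0,0,0],[0,0,0],[0,0,0],[0,0,0]],"hand":[6,6,6,6,6,6,6,6]}'
python3 -m creep '{"translation":[[0,0,0],[0,0,0],[0,0,0],[0,0,0],[0,0,0],[0,0,0],[0,0,0],[0,0,0]],"delta_rot":[[0,0,0],[0,0,0],[0,0,0],[0,0,0],[0,0,0],[0,0,0],[0,0,0],[0,0,0]],"hand":[0.8,0.8,0.8,0.8,0.8,0.8,0.8,0.8]}'
```

```text
clock: 19.4
position: [524.7, 351.4, 51.1]
ee_rot: [-0.526, 0.851, 0.0, 0.001]
contact_force: [0.9, 0.5, 0.4]
gripper_width: 59.7
grasp_force: 0.0
clock: 20.4
position: [522.9, 351.8, 50.6]
ee_rot: [-0.526, 0.85, 0.001, -0.0]
contact_force: [-5.7, 2.1, 3.8]
gripper_width: 13.1
grasp_force: 60.3
```

```bash
python3 -m creep '{"translation":[[0,0,0],[0,0,0],[0,0,0],[0,0,0],[0,0,0],[0,0,0],[0,0,0],[0,0,0]],"delta_rot":[[0,0,-4],[0,0,-10],[0,0,-16],[0,0,-22],[0,0,-28],[0,0,-34],[0,0,-40],[0,0,-46]],"hand":[0.8,0.8,0.8,0.8,0.8,0.8,0.8,0.8]}'
```

```text
clock: 21.4
position: [522.7, 351.9, 50.6]
ee_rot: [-0.15, 0.989, 0.0, -0.001]
contact_force: [-7.0, 3.5, 4.5]
gripper_width: 12.9
grasp_force: 60.4
```

```bash
python3 -m creep '{"translation":[[0,0,0],[0,0,0],[0,0,0],[0,0,0],[0,0,0],[0,0,0],[0,0,0],[0,0,0]],"delta_rot":[[0,0,-6],[0,0,-12],[0,0,-18],[0,0,-24],[0,0,-30],[0,0,-36],[0,0,-42],[0,0,-46]],"hand":[0.8,0.8,0.8,0.8,0.8,0.8,0.8,0.8]}'
python3 -m creep '{"translation":[[0,0,0],[0,0,0]],"delta_rot":[[0,0,0],[0,0,0]],"hand":[0.8,0.8]}'; python3 -c "
from h import *
s=read_state();print(s['joints'])"
```

```text
clock: 22.4
position: [522.7, 352.2, 50.7]
ee_rot: [0.247, 0.969, 0.0, -0.001]
contact_force: [-7.2, 4.9, 4.9]
gripper_width: 12.9
grasp_force: 60.4
clock: 22.65
position: [522.7, 352.2, 50.7]
ee_rot: [0.246, 0.969, 0.0, -0.001]
contact_force: [-7.5, 4.0, 3.6]
gripper_width: 13.1
grasp_force: 60.4
[ 8.48506651e-01  5.89228159e-01 -2.02972555e-01 -2.58473824e-03
 -7.78831084e-01 -2.91538052e+00]
```

Release, rise, back off, and check the dial from above.

```bash
python3 -m creep '{"translation":[[0,0,0],[0,0,0],[0,0,0],[0,0,0],[0,0,2],[0,0,5],[0,0,9],[0,0,12]],"delta_rot":[[0,0,0],[0,0,0],[0,0,0],[0,0,0],[0,0,0],[0,0,0],[0,0,0],[0,0,0]],"hand":[5,5,5,5,5,5,5,5]}'
python3 -m creep '{"translation":[[-1,-2,1],[-3,-5,3],[-5,-10,5],[-7,-15,6],[-9,-20,6],[-10,-24,6],[-10,-24,6],[-10,-24,6]],"delta_rot":[[0,0,0],[0,0,0],[0,0,0],[0,0,0],[0,0,0],[0,0,0],[0,0,0],[0,0,0]],"hand":[5,5,5,5,5,5,5,5]}'
python3 - <<'E'
from h import *
c=get_calibration('top'); im,d=save('top','t4'); P=cloud(c,d); Z=P[...,2]
m=(d>0)&(Z>50)&(Z<70); m[:,:140]=0;m[:,215:]=0;m[:225]=0;m[305:]=0
r=cv2.minAreaRect(P[m][:,:2].astype(np.float32)); print('bar',m.sum(),r); 
cv2.imwrite('pics/t4c.png',np.hstack([cv2.resize(im[205:305,125:235,::-1],(440,400),interpolation=cv2.INTER_CUBIC),cv2.resize(im[80:370,260:540,::-1],(360,400))]))
E
```

```text
clock: 23.65
position: [524.6, 351.1, 171.8]
ee_rot: [0.247, 0.969, 0.001, 0.0]
contact_force: [-0.6, 0.4, -0.4]
gripper_width: 49.8
grasp_force: 0.0
clock: 24.65
position: [424.5, 111.1, 230.4]
ee_rot: [0.247, 0.969, 0.0, 0.0]
contact_force: [-0.1, 1.3, 0.0]
gripper_width: 50.0
grasp_force: 0.0
bar 222 ((524.6952514648438, 352.85394287109375), (15.610786437988281, 45.40802764892578), 61.97349166870117)
```

View pics/t4c.png

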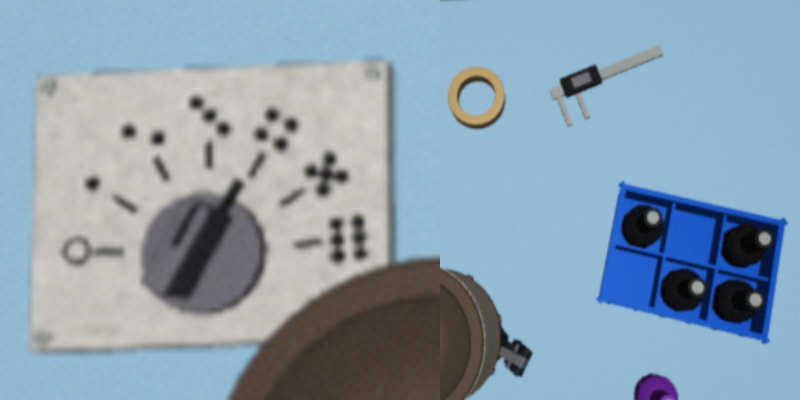

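The pointer lines up with the four-dot tick, with the bar at -28° (tally about 1.99). The crate holds four, and the tape roll and caliper haven't moved. The reject is hidden under the gripper but was never touched.

```bash
python3 -c "
from bench import *
print(job_done())"
```

```text
the job is handed in; nothing more can be done
None
```

I packed both good housings upright in cells 2 and 5, turned the dial to four dots (about 1.99 rad by my measurement) and handed the job in at about 25 s; no verdict came back.

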